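Close the glue press, flip the catch and hold the lever

TASK

The glue press on the bench squeezes a glued pair of blanks only as long as its lever is held. Gently lower its wooden cover fully closed, then flip the safety catch fully over to the left, off the lever, then pull the lever by its black grip all the way towards you and hold it there: finish while still holding the lever at the end of its travel, with the cover closed and the catch flipped. Leave the other things on the bench where they are.

Things in the scene. Friction and masses are not known exactly. Their poses are not given: they have to be found in the camera images.
- press: Fixed hand glue press. Origin: centre of its plywood base's underside. Axes: x away from the operator, y to the left, z up. In mm: base x -120..120, y -160..150, z 0..18; open wooden box with hinged cover x -80..70, y -10..140, top at z 68; lever tower x 20..70, y -97..-43, top z 98; catch bracket x -51..25, y -40..-20, top z 120. Box left, lever right, catch between
- cover (a joint): Cover hinge, rad: 0 = closed flat on the box, 1.4 = nearly upright; starts at 0.9 to 1.3. It runs along the press's y at the box's far edge and is stiff (0.35 N m friction): the cover stays where it is left and closes when its outer (top, far) face is pushed with 3 to 6 N near the free edge
- cover_hinge (a point): Middle of the cover's hinge line, fixed to the press at (74, 65, 72) mm. The cover is 150 mm wide along y, reaches 156 mm from the hinge towards -x of the press (plus a 10 mm lip), its outer face lies 8 mm above the hinge line when closed (80 mm above the bench)
- cover_edge (a point): Point on the cover's outer face at mid-width, 150 mm from the hinge line, near the free edge; turns with the cover
- catch (a joint): Hinge of the steel safety catch, rad: 0 = locked (starts at 0 to 0.1), 1.3 = fully flipped. Locked, its thumb tab stands up at the near end of the shaft and a short arm at the far end blocks the lever. Push the tab over to the left (+y of the press), towards the cover: the arm lifts, clear of the lever beyond 0.9. It stays where left (0.06 N m friction, 2 N at the tab)
- catch_shaft (a point): Point on the axis of the catch's shaft just under the tab, fixed to the press at (-60, -30, 110) mm; the shaft lies along the press's x
- catch_tab (a point): Centre of the round end of the catch's thumb tab, 44 mm from the shaft axis; tab 14 mm wide along the press's x, 8 mm thick along y when upright (round end 20 mm across, 10 mm thick), reaching 54 mm from the axis
- lever (a joint): Hinge of the lever, rad: 0 = at rest, leaning 0.35 rad back (+x of the press) from vertical; grows as its top is pulled towards the operator (-x of the press), stop at 1.05 (leaning 0.7 rad forward). A spring returns it: 0.5 N m at 0, 1.7 N m at 1.05, so 4 to 13 N at the grip; released, it flies back
- lever_pivot (a point): Point of the lever's hinge axis (along the press's y) in the plane of its steel arm, fixed to the press at (40, -70, 75) mm; the arm is a 16 mm round bar, 140 mm long
- lever_grip (a point): Middle of the part of the black round grip to hold: 140 mm from the hinge axis and 55 mm to the right (-y) of the arm. The grip is 20 mm in diameter, lies along the press's y, sticking out to the right of the arm's top from 18 to 88 mm from the arm; it stays horizontal and can be pinched from above, across its diameter
- glue_bottle: Bystander: upright glue bottle, 57 mm across, 166 mm tall. Origin at the centre of its underside
- tape_roll: Bystander: roll of masking tape lying flat, 105 mm across, 24 mm high. Origin at the centre of its underside
- brush: Bystander: flat glue brush lying down, 209 x 42 x 14 mm. Origin at the centre of its underside
- jar: Bystander: screw-top jar, 67 mm across, 86 mm tall. Origin at the centre of its underside
- sander: Bystander: sanding block, 65 x 110 x 35 mm. Origin at the centre of its underside
- small_plane: Bystander: small hand plane, 48 x 164 x 55 mm. Origin at the centre of its underside

How it is judged:
By the outcome, as a careful person would: the job done as asked, in the order asked, and still so for the second after the job is handed in, while the arm keeps its last pose, push and grip.
It also fails if it takes over 64 s, if anything falls off the work surface, if the arm or the gripper's body presses on something with over 40 N, if the wrist force passes 120 N, or if a joint passes its speed limit or range.

ROBOT

A 6-joint arm with a two-finger parallel gripper is mounted at the origin on a cart in front of the work surface, level with it; the furniture and walls round the work are solid. World frame = base frame: x ahead of the robot, y to its left, z up, the work surface at z = 0. Lengths are in m, angles in rad, forces in N, time in s.
With the tool pointing down it reaches from about 0.3 to 0.775 m from the base axis. Payload 14.6 kg.
Tool frame: the origin (TCP) lies at the very end of the fingers, on their centre line; the grasp point (between the pads) lies 19 mm behind it; z points along the fingers, y is the line along which they close (so a half turn about z gives the same grasp; the last joint's range is limited). The gripper opens to 94 mm and grips with 3 to 60 N. Pads are 16 mm wide; open, the fingers measure 119 mm over their backs; the gripper's body (75 mm by 177 mm) begins 78 mm behind the grasp point.
Start: joints at [-1.206, 0.3, 1.521, -0, 1.321, -0.067], TCP at [0.23, -0.5, 0.205] pointing down, gripper open.
Joint ranges: [-3.03, 3.03], [-0.79, 2.21], [0.23, 2.52], [-1.04, 4.18], [0, 3.07], [-2.55, 2.55]. Speed limits (rad/s): [2.22, 2.22, 2.57, 3.14, 3.14, 3.14].

INTERFACE

Orientations are given as [roll, pitch, yaw] about the fixed x, y, z axes, in that order (R = Rz(yaw) Ry(pitch) Rx(roll)).
In Python, from station import ctrl, cams gives the robot as it stands. The module is installed in compiled form; this text tells all that it offers.
- The arm moves only by the tool arm_command, never from a script. Its argument "plan" is a list that holds one entry, the list of rows, each a list of 7 numbers: the shift along the tool's x, y, z in a scale on which 1.0 is 1 m, then the turn, a rotation vector about the tool's x, y, z in parts of the range, where 1.0 means 2 rad, then the closure, from -1 (fully open) to 1 (shut). A call has 1 to 12 rows; each row is the pose to reach, as a shift and turn from the pose commanded when the call began, along the tool's axes at that moment; what a row does not reach only later rows make up. A row lasts 1/10 s, in which the tool goes at most 50 mm and 8.59 degrees, less where a joint would pass 70% of its speed; a pose out of reach is approached as far as the arm can. Shift and turn numbers lie between -1 and 1, and a call with a number outside is refused. A call with a gripper value outside its range is refused whole. The fingers move at their own pace and stop on an object; "squeeze" is the grip in N (left out, the last holds). Time passes only in rows, so rows that repeat a pose let the fingers close. It gives the time, the measured TCP pose, the force, the opening and the grip force at its end, in the units of the state.
- ctrl.get_obs(): the state, without advancing time (a new reading comes with each control period).
- cams.camera(name): name is "side" or "top" or "wrist"; returns (picture, depth): 480x640x3 uint8, blue, green, red; 480x640 float32, m along the optical axis (not along the pixel's ray), 0 where there is no reading.
- cams.camera_info(name): a dict with "fx", "fy", "cx", "cy" (pixels), "world_to_cam" (4x4, takes a point from world to camera coordinates). Camera axes: x right, y down, z forward; pixel columns grow to the right and rows downward; lengths in m; the calibration is good to about 2 mm. A picture is of the moment at which its call begins: read the wrist's pose just before it. camera_info takes no time and is no camera call; for the wrist camera it gives the pose at the moment of the call.
- ctrl.hand_in(): hands the job in; it is judged then, once.
The state is a dict: "time_s": time; "qpos": joint angles; "joint_vel": joint speeds; "tau": joint torques, N m; "ee_pos": TCP position; "eef_rot": TCP orientation; "force": force on the tool from outside, world axes, zero at the start; "moment": the same for the moment, N m; "grip_width": finger opening in m; "grip_force": force on a finger pad.
Only numpy, scipy, OpenCV 4.12 (cv2) and the standard library are available. Lean on these libraries where they do the work, as an engineer would, in place of code of your own. Each camera call takes 0.05 s, during which the arm holds its last target. There are 200 camera calls.

## Working session

There is one attempt and no reset: what is moved stays moved. The work goes in short steps, Python scripts to look and compute and a tool call to move; the robot and the scene stay as the last step left them, time stands still between calls to the robot, and variables do not carry over. Pictures are saved under pics/ and viewed, at most 10 in all, crops included, and the job is handed in when it is done.

Besides the shell and the picture viewer there is one more tool, called as name(argument=value, ...) on one line, values as JSON. arm_command: Moves the arm, as the interface text tells. Its arguments: {"type":"object","properties":{"plan":{"type":"array"},"squeeze":{"type":"number"}},"required":["plan"]}

```bash
mkdir -p pics; python3 - <<'E'
from station import ctrl,cams
import cv2,numpy as np
o=ctrl.get_obs();print({k:np.round(v,3).tolist() for k,v in o.items()})
for n in("side","top"):
    p,d=cams.camera(n);cv2.imwrite(f"pics/{n}0.png",p);np.save(f"{n}0.npy",d)
    i=cams.camera_info(n);print(n,i["fx"],i["cx"],i["cy"],np.round(i["world_to_cam"],3).tolist())
E
```

```text
{'time_s': 0.0, 'qpos': [-1.206, 0.3, 1.522, -0.0, 1.321, -0.067], 'joint_vel': [-0.001, 0.001, 0.002, 0.001, 0.001, 0.0], 'tau': [0.001, -53.181, -35.273, 0.071, 0.024, -0.0], 'ee_pos': [0.23, -0.499, 0.205], 'eef_rot': [-3.14, -0.0, 0.432], 'force': [-0.129, -0.098, -0.295], 'moment': [-0.004, -0.006, 0.016], 'grip_force': 0.0, 'grip_width': 0.094}
side 608.2472168025961 319.809659451006 233.723420573072 [[1.0, -0.027, 0.0, -0.545], [-0.012, -0.464, -0.886, 0.093], [0.024, 0.885, -0.464, 1.64], [0.0, 0.0, 0.0, 1.0]]
top 520.9921632138196 316.1042905949471 234.20198767124572 [[-0.022, -1.0, -0.007, -0.0], [-0.984, 0.023, -0.176, 0.562], [0.176, 0.003, -0.984, 1.442], [0.0, 0.0, 0.0, 1.0]]
```

View pics/side0.png

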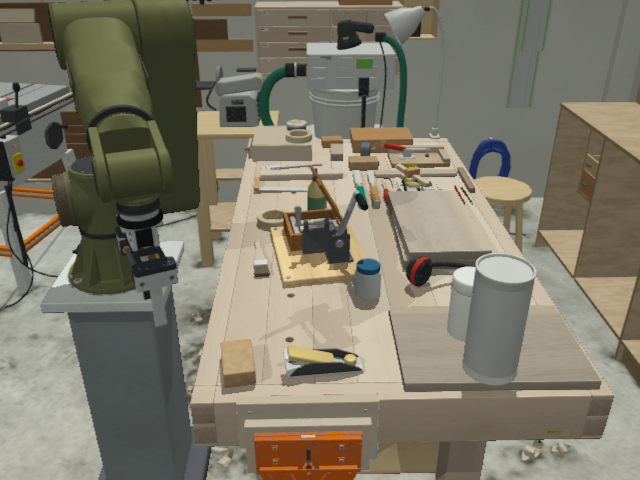

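View pics/top0.png

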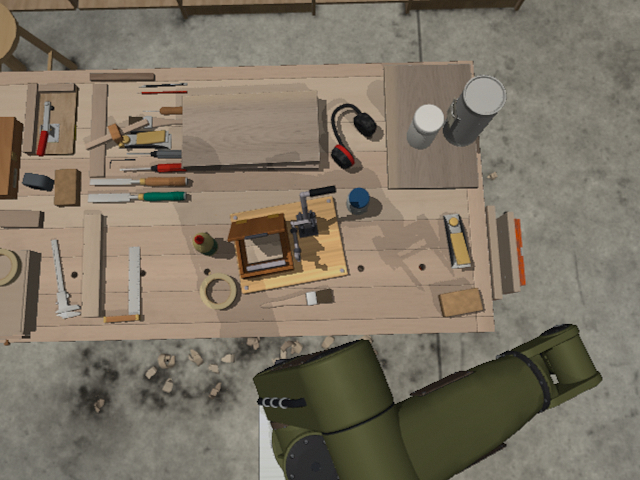

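The side view shows the press at about (320,240), its lever grip at (350,190) and the jar at (368,280). In the top view the base spans (230..345, 195..290), the grip is at (322,190) and the jar at (358,200). I'll enlarge both crops.

```bash
python3 - <<'E'
import cv2,numpy as np
a=cv2.imread("pics/top0.png")[170:310,190:390];b=cv2.imread("pics/side0.png")[165:305,240:400]
cv2.imwrite("pics/tc.png",cv2.resize(a,None,fx=4,fy=4,interpolation=cv2.INTER_CUBIC))
cv2.imwrite("pics/sc.png",cv2.resize(b,None,fx=4,fy=4,interpolation=cv2.INTER_CUBIC))
E
```

```text
(no output)
```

View pics/tc.png

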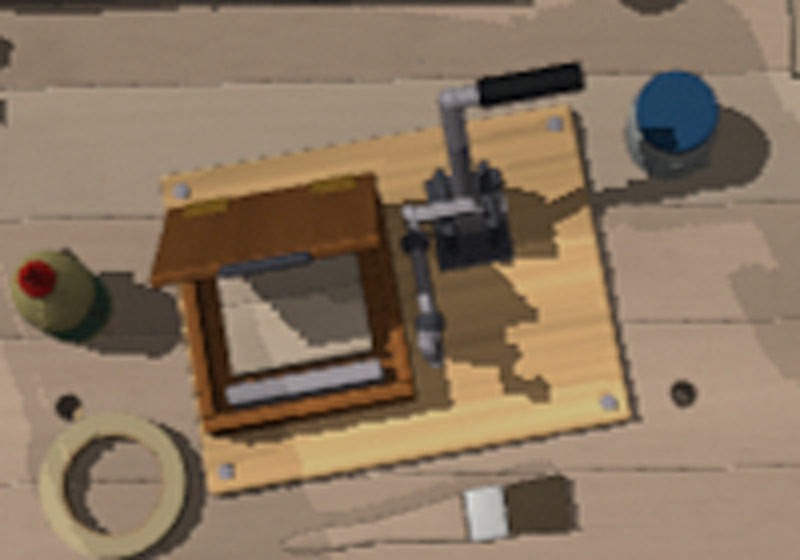

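View pics/sc.png

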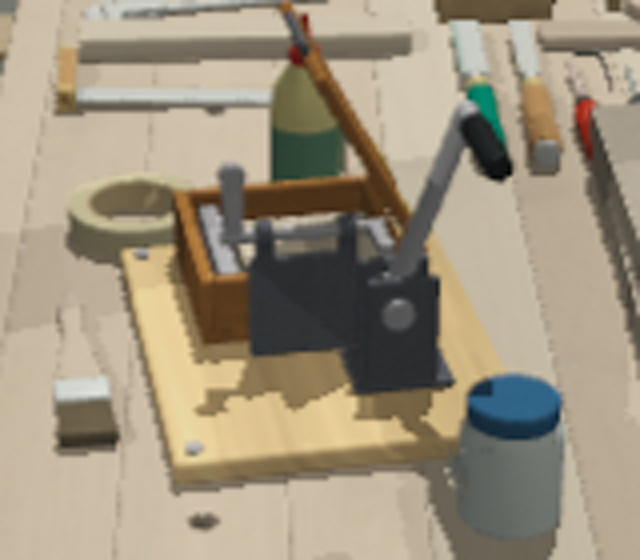

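In the top crop the base corners are at (160,178), (572,105), (635,415) and (212,492), the grip runs (480,92)-(582,77), and the cover's free edge runs (150,282)-(380,245). In the side crop the catch tab is at (231,175), the grip end at (500,165) and the cover's free edge at about (290,8). Next I fit the pose and joint angles over both views.

```bash
cat > h.py <<'E'
import numpy as np
from scipy.optimize import least_squares
from station import cams
def proj(i,P):
    W=np.asarray(i["world_to_cam"]);c=np.atleast_2d(P)@W[:3,:3].T+W[:3,3]
    return np.c_[i["fx"]*c[:,0]/c[:,2]+i["cx"],i["fy"]*c[:,1]/c[:,2]+i["cy"]]
def cov(a,r,h,y):  # r from hinge, h above hinge plane normal
    return [74-r*np.cos(a)+h*np.sin(a),y,72+r*np.sin(a)+h*np.cos(a)]
def tab(t,r=44): return [-60,-30+r*np.sin(t),110+r*np.cos(t)]
def grip(l,off=55,r=140):
    b=0.35-l; return [40+r*np.sin(b),-70-off,75+r*np.cos(b)]
def world(q,p):
    p=np.atleast_2d(p)/1e3;c,s=np.cos(q[2]),np.sin(q[2])
    return p@np.array([[c,-s,0],[s,c,0],[0,0,1]]).T+[q[0],q[1],0]
E
python3 - <<'E'
from h import *
T=lambda u,v:(u/4+190-.375,v/4+170-.375); S=lambda u,v:(u/4+240-.375,v/4+165-.375)
it,is_=cams.camera_info("top"),cams.camera_info("side")
def feats(q):
    x,y,w,a,l,t=q
    f=[(0,T(160,178),[120,150,18]),(0,T(572,105),[120,-160,18]),(0,T(635,415),[-120,-160,18]),(0,T(212,492),[-120,150,18]),
    (0,T(582,77),grip(l,88)),(0,T(480,92),grip(l,18)),(0,T(430,350),tab(t,49)),
    (1,S(231,175),tab(t)),(1,S(122,250),[-120,150,18]),(1,S(175,465),[-120,-160,18]),(1,S(500,165),grip(l,84)),
    (0,T(150,282),cov(a,160,4,140)),(0,T(380,245),cov(a,160,4,-10)),(1,S(285,8),cov(a,156,4,65))]
    return f
def res(q):
    return np.concatenate([proj((it,is_)[c],world(q,p))[0]-np.array(uv) for c,uv,p in feats(q)])
r=least_squares(res,[.55,.05,.18,1.1,0,0],x_scale=[.1,.1,.1,.1,.1,.1],loss='soft_l1')
q=r.x;print(np.round(q,4));print(np.round(res(q).reshape(-1,2),1).tolist());np.save("q.npy",q)
for n,p in dict(hinge=[74,65,72],edge=cov(q[3],150,8,65),free=cov(q[3],166,8,65),tab=tab(q[5]),grip=grip(q[4])).items(): print(n,np.round(world(q,p)[0],4))
# two-view triangulation of grip end and tab
def tri(ut,us):
    return least_squares(lambda P:np.r_[proj(it,P)[0]-ut,proj(is_,P)[0]-us],[.55,0,.15]).x
print("tri gripend",tri(T(582,77),S(502,168)),"model",world(q,grip(q[4],88)))
print("tri tab",tri(T(430,342),S(231,172)))
# cover depth plane
d=np.load("top0.npy");W=np.asarray(it["world_to_cam"])
for u,v in((200,250),(270,240),(350,220),(270,255)):
    U,V=[int(round(k)) for k in T(u,v)];z=d[V,U]
    c=np.array([(U-it["cx"])/it["fx"]*z,(V-it["cy"])/it["fy"]*z,z]);P=W[:3,:3].T@(c-W[:3,3]);print(np.round(P,4))
E
```

```text
[ 0.5413  0.0742  0.1619  1.0744 -0.0063  0.0692]
[[-0.3, -0.6], [-0.1, -1.2], [-0.2, 0.7], [-0.4, 1.2], [0.6, -0.7], [-0.4, 0.3], [-0.2, -1.5], [-0.2, 0.3], [-1.2, -0.6], [-0.4, -0.2], [-0.3, 0.4], [0.0, 0.9], [0.7, -0.5], [3.4, 7.4]]
hinge [0.6039 0.1503 0.072 ]
edge [0.5403 0.1399 0.2077]
free [0.5328 0.1387 0.2218]
tab [0.4864 0.0379 0.1539]
grip [ 0.6491 -0.0349  0.2062]
tri gripend [ 0.65419359 -0.06580967  0.20596224] model [[ 0.65443666 -0.06742522  0.20620559]]
tri tab [0.48744734 0.03766427 0.15711599]
[0.5499 0.1858 0.1763]
[0.552  0.1398 0.1874]
[0.5677 0.0891 0.169 ]
[0.5397 0.137  0.2113]
```

```bash
cat >> h.py <<'E'
def rows(pos,yaw,wps,w2s,c):
    """rows (mm, rad) from commanded pos/yaw to world waypoints"""
    k,s=np.cos(yaw),np.sin(yaw);R=np.array([[k,s,0],[s,-k,0],[0,0,-1]])
    for p,w in zip(wps,w2s):
        d=(np.asarray(p)-pos)@R*1e3
        print([round(float(v)) for v in d]+[0,0,round(float(-(w-yaw)),3),c])
def coverpath(q,a,gap=0,y=60,hw=8):
    p=cov(a,148,8+gap,y);p[0]+=hw*np.sin(a);return world(q,p)[0]
def tabpath(q,t,gap=0,x=-63,hw=8,r=42,h=5):
    return world(q,[x,-30+r*np.sin(t)-(h+gap)*np.cos(t)-hw*np.cos(t),110+r*np.cos(t)+(h+gap)*np.sin(t)])[0]
E
python3 - <<'E'
from h import *
q=np.load("q.npy")
A=np.array([.23,-.5,.205]);C=coverpath(q,q[3],20);B=C+[0,0,.1];print(A,B,C)
n=20;W=[A+(B-A)*i/n+[0,0,0.09*np.sin(np.pi*i/n)] for i in range(1,n+1)]
y=[.432+(.162-.432)*i/n for i in range(1,n+1)]
rows(A,.432,W[1::2][:6],y[1::2][:6],1);rows(A,.432,[B],[.162],1)
E
```

```text
[ 0.23  -0.5    0.205] [0.56633999 0.13907656 0.31547335] [0.56633999 0.13907656 0.21547335]
[57, -44, -39, 0, 0, 0.027, 1]
[115, -88, -75, 0, 0, 0.054, 1]
[172, -132, -106, 0, 0, 0.081, 1]
[229, -176, -130, 0, 0, 0.108, 1]
[287, -220, -145, 0, 0, 0.135, 1]
[344, -264, -152, 0, 0, 0.162, 1]
[573, -440, -110, 0, 0, 0.27, 1]
```

The manual's scale: shifts go in shares of 1 m and turns go in shares of 2 rad. Converting my numbers, 344 mm / 1000 = 0.344, 287 mm / 1000 = 0.287, 0.162 rad / 2 = 0.081.

arm_command(plan=[[[0.029,-0.022,-0.03,0,0,0.0075,1],[0.057,-0.044,-0.06,0,0,0.0135,1],[0.085,-0.066,-0.09,0,0,0.02,1],[0.115,-0.088,-0.115,0,0,0.027,1],[0.143,-0.11,-0.135,0,0,0.035,1],[0.172,-0.132,-0.15,0,0,0.0405,1],[0.2,-0.154,-0.155,0,0,0.0475,1],[0.229,-0.176,-0.155,0,0,0.054,1],[0.258,-0.198,-0.155,0,0,0.06,1],[0.287,-0.22,-0.155,0,0,0.0675,1],[0.315,-0.242,-0.155,0,0,0.075,1],[0.344,-0.264,-0.155,0,0,0.081,1]]], squeeze=30)

```text
time_s: 1.3
ee_pos: [0.4325, -0.1143, 0.3604]
eef_rot: [-3.142, 0.0, 0.269]
force: [0.8, -0.6, 0.0]
grip_width: 0.0022
grip_force: 0.0
```

```bash
python3 - <<'E'
from h import *
q=np.load("q.npy")
A=np.array([.4325,-.1143,.3604]);C=coverpath(q,q[3],20)
rows(A,.27,[C+[0,0,.1],C],[.162,.162],1)
print('arc from C')
al=np.linspace(q[3],-.03,13)
rows(C,.162,[coverpath(q,a) for a in al],[.162]*13,1)
E
```

```text
[197, -208, 45, 0, 0, 0.108, 1]
[197, -208, 145, 0, 0, 0.108, 1]
arc from C
[-18, 0, 10, 0, 0, -0.0, 1]
[-30, 0, 16, 0, 0, -0.0, 1]
[-42, 0, 23, 0, 0, -0.0, 1]
[-53, 0, 32, 0, 0, -0.0, 1]
[-63, 0, 41, 0, 0, -0.0, 1]
[-73, 0, 52, 0, 0, -0.0, 1]
[-81, 0, 63, 0, 0, -0.0, 1]
[-89, 0, 74, 0, 0, -0.0, 1]
[-95, 0, 87, 0, 0, -0.0, 1]
[-101, 0, 100, 0, 0, -0.0, 1]
[-105, 0, 113, 0, 0, -0.0, 1]
[-108, 0, 126, 0, 0, -0.0, 1]
[-110, 0, 140, 0, 0, -0.0, 1]
```

Scaled: -208 mm / 1000 = -0.208, 197 mm / 1000 = 0.197, 0.108 rad / 2 = 0.054.

arm_command(plan=[[[0.028,-0.03,0.006,0,0,0.0075,1],[0.056,-0.06,0.012,0,0,0.015,1],[0.085,-0.09,0.019,0,0,0.0225,1],[0.113,-0.119,0.025,0,0,0.03,1],[0.141,-0.149,0.032,0,0,0.04,1],[0.169,-0.178,0.038,0,0,0.05,1],[0.197,-0.208,0.045,0,0,0.054,1],[0.197,-0.208,0.075,0,0,0.054,1],[0.197,-0.208,0.105,0,0,0.054,1],[0.197,-0.208,0.13,0,0,0.054,1],[0.197,-0.208,0.145,0,0,0.054,1],[0.197,-0.208,0.145,0,0,0.054,1]]])

```text
time_s: 2.5
ee_pos: [0.5656, 0.1371, 0.213]
eef_rot: [3.142, 0.004, 0.162]
force: [0.2, -0.6, 0.1]
grip_width: 0.0005
grip_force: 0.0
```

Scaled: -42 mm / 1000 = -0.042, -36 mm / 1000 = -0.036.

arm_command(plan=[[[-0.006,0,0.003,0,0,0,1],[-0.012,0,0.007,0,0,0,1],[-0.018,0,0.01,0,0,0,1],[-0.022,0,0.012,0,0,0,1],[-0.026,0,0.014,0,0,0,1],[-0.03,0,0.016,0,0,0,1],[-0.036,0,0.02,0,0,0,1],[-0.042,0,0.023,0,0,0,1]]])

```text
time_s: 3.3
ee_pos: [0.5246, 0.1304, 0.192]
eef_rot: [3.142, 0.0, 0.162]
force: [1.5, -0.3, -0.4]
grip_width: 0.0003
grip_force: 0.7
```

Scaled: 64 mm / 1000 = 0.064, 57 mm / 1000 = 0.057.

arm_command(plan=[[[-0.006,0,0.004,0,0,0,1],[-0.011,0,0.009,0,0,0,1],[-0.016,0,0.013,0,0,0,1],[-0.021,0,0.018,0,0,0,1],[-0.026,0,0.023,0,0,0,1],[-0.031,0,0.029,0,0,0,1],[-0.035,0,0.034,0,0,0,1],[-0.039,0,0.04,0,0,0,1],[-0.043,0,0.045,0,0,0,1],[-0.047,0,0.051,0,0,0,1],[-0.05,0,0.057,0,0,0,1],[-0.053,0,0.064,0,0,0,1]]])

```text
time_s: 4.5
ee_pos: [0.4726, 0.1219, 0.128]
eef_rot: [-3.142, -0.0, 0.162]
force: [1.3, -0.7, 1.0]
grip_width: 0.0003
grip_force: 0.4
```

Scaled: 46 mm / 1000 = 0.046, 44 mm / 1000 = 0.044.

arm_command(plan=[[[-0.003,0,0.006,0,0,0,1],[-0.006,0,0.013,0,0,0,1],[-0.008,0,0.019,0,0,0,1],[-0.01,0,0.026,0,0,0,1],[-0.012,0,0.032,0,0,0,1],[-0.013,0,0.037,0,0,0,1],[-0.014,0,0.041,0,0,0,1],[-0.014,0,0.044,0,0,0,1],[-0.014,0,0.046,0,0,0,1],[-0.014,0,0.046,0,0,0,1]]])

```text
time_s: 5.5
ee_pos: [0.4589, 0.1196, 0.0822]
eef_rot: [3.142, 0.0, 0.162]
force: [0.2, -0.1, 0.6]
grip_width: 0.0004
grip_force: 0.0
```

```bash
python3 - <<'E'
from station import ctrl,cams
import cv2,numpy as np
o=ctrl.get_obs();print(np.round(o["force"],2),np.round(o["ee_pos"],4))
p,d=cams.camera("side");cv2.imwrite("pics/s1.png",cv2.resize(p[165:305,240:400],None,fx=4,fy=4,interpolation=cv2.INTER_CUBIC))
E
```

```text
[ 0.17 -0.1   0.63] [0.4589 0.1196 0.0822]
```

View pics/s1.png

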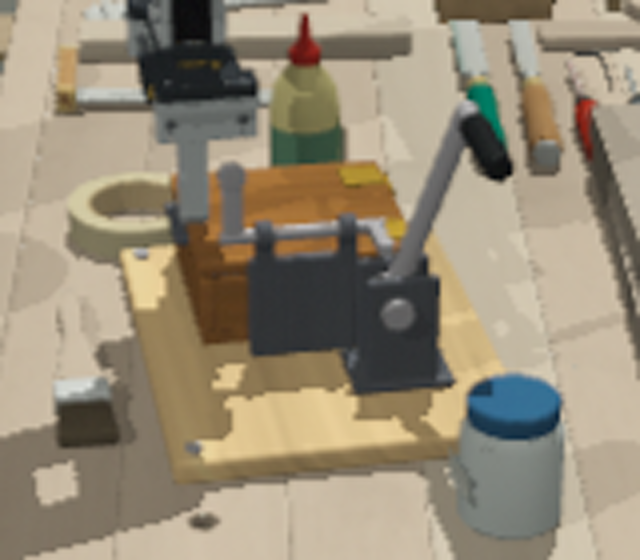

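The cover (top face about (280,200)) looks nearly flat, with the finger at (190,210). I press on until the force rises.

Scaled: 2 mm / 1000 = 0.002, 1 mm / 1000 = 0.001.

arm_command(plan=[[[0,0,0.001,0,0,0,1],[0,0,0.002,0,0,0,1],[0,0,0.002,0,0,0,1]]])

```text
time_s: 5.85
ee_pos: [0.459, 0.1197, 0.0804]
eef_rot: [-3.142, -0.0, 0.162]
force: [0.2, 0.4, -0.2]
grip_width: 0.0004
grip_force: 0.0
```

arm_command(plan=[[[0,0,0.001,0,0,0,1],[0,0,0.002,0,0,0,1],[0,0,0.002,0,0,0,1]]])

```text
time_s: 6.15
ee_pos: [0.4592, 0.1197, 0.08]
eef_rot: [3.142, -0.001, 0.162]
force: [-8.9, -2.3, 22.9]
grip_width: 0.0003
grip_force: 11.2
```

```bash
python3 - <<'E'
from h import *
q=np.load("q.npy");A=np.array([.459,.1197,.0784])
S=tabpath(q,q[5],15,r=38);print(S)
rows(A,.162,[A+[0,0,.2],S+[0,0,.08],S],[.162]*3,1)
print();ts=np.linspace(q[5],1.36,14)
rows(S,.162,[tabpath(q,t,r=38) for t in ts],[.162]*14,1)
E
```

```text
[0.48803423 0.00945537 0.14929117]
[0, 0, -200, 0, 0, -0.0, 1]
[11, 113, -151, 0, 0, -0.0, 1]
[11, 113, -71, 0, 0, -0.0, 1]

[0, -15, 1, 0, 0, -0.0, 1]
[0, -19, 1, 0, 0, -0.0, 1]
[0, -23, 1, 0, 0, -0.0, 1]
[0, -27, 2, 0, 0, -0.0, 1]
[0, -31, 3, 0, 0, -0.0, 1]
[0, -35, 5, 0, 0, -0.0, 1]
[0, -39, 6, 0, 0, -0.0, 1]
[0, -42, 8, 0, 0, -0.0, 1]
[0, -46, 11, 0, 0, -0.0, 1]
[0, -49, 13, 0, 0, -0.0, 1]
[0, -52, 16, 0, 0, -0.0, 1]
[0, -55, 20, 0, 0, -0.0, 1]
[0, -58, 23, 0, 0, -0.0, 1]
[0, -60, 26, 0, 0, -0.0, 1]
```

arm_command(plan=[[[0,0,-0.02,0,0,0,1],[0,0,-0.06,0,0,0,1],[0,0,-0.1,0,0,0,1],[0,0,-0.14,0,0,0,1],[0.003,0.03,-0.155,0,0,0,1],[0.006,0.06,-0.155,0,0,0,1],[0.009,0.09,-0.153,0,0,0,1],[0.011,0.113,-0.151,0,0,0,1],[0.011,0.113,-0.12,0,0,0,1],[0.011,0.113,-0.09,0,0,0,1],[0.011,0.113,-0.071,0,0,0,1],[0.011,0.113,-0.071,0,0,0,1]]])

```text
time_s: 7.35
ee_pos: [0.4868, 0.0099, 0.1472]
eef_rot: [-3.141, 0.004, 0.162]
force: [-0.4, 0.1, 0.6]
grip_width: 0.0004
grip_force: 0.0
```

Scaled: -35 mm / 1000 = -0.035, -31 mm / 1000 = -0.031.

arm_command(plan=[[[0,-0.006,0,0,0,0,1],[0,-0.012,0.001,0,0,0,1],[0,-0.015,0.001,0,0,0,1],[0,-0.019,0.001,0,0,0,1],[0,-0.023,0.001,0,0,0,1],[0,-0.027,0.002,0,0,0,1],[0,-0.031,0.003,0,0,0,1],[0,-0.035,0.005,0,0,0,1]]])

```text
time_s: 8.15
ee_pos: [0.4824, 0.0448, 0.1444]
eef_rot: [-3.142, -0.0, 0.162]
force: [0.9, -0.8, 2.1]
grip_width: 0.0005
grip_force: 0.7
```

Scaled: -22 mm / 1000 = -0.022, -20 mm / 1000 = -0.02.

arm_command(plan=[[[0,-0.004,0.001,0,0,0,1],[0,-0.007,0.003,0,0,0,1],[0,-0.011,0.006,0,0,0,1],[0,-0.014,0.008,0,0,0,1],[0,-0.017,0.011,0,0,0,1],[0,-0.02,0.015,0,0,0,1],[0,-0.022,0.017,0,0,0,1],[0,-0.022,0.017,0,0,0,1]]])

```text
time_s: 8.95
ee_pos: [0.4787, 0.0664, 0.1271]
eef_rot: [-3.141, 0.001, 0.162]
force: [0.4, -1.2, 0.8]
grip_width: 0.0004
grip_force: 0.0
```

```bash
python3 - <<'E'
from station import ctrl,cams
import cv2,numpy as np
o=ctrl.get_obs();print(np.round(o["force"],2),np.round(o["ee_pos"],4))
p,d=cams.camera("side");cv2.imwrite("pics/s2.png",cv2.resize(p[165:305,240:400],None,fx=4,fy=4,interpolation=cv2.INTER_CUBIC))
E
```

```text
[ 0.43 -1.15  0.84] [0.4787 0.0664 0.1271]
```

View pics/s2.png

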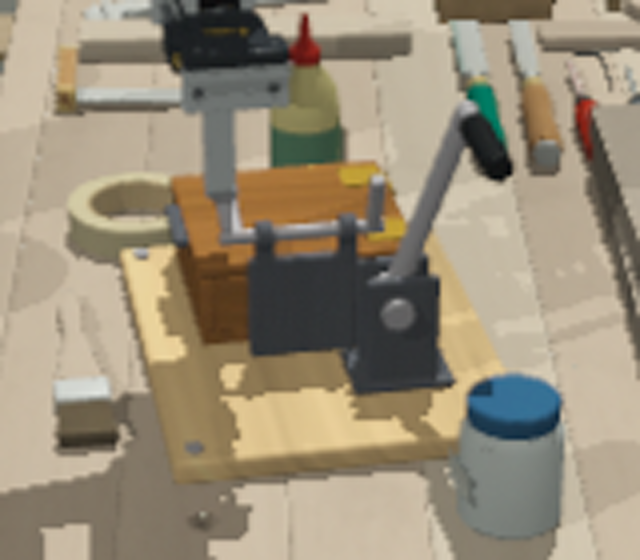

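The catch arm now stands up at (377,195), off the lever, and the finger is over the tab at (225,195). I push down to the stop.

Scaled: 4 mm / 1000 = 0.004, -2 mm / 1000 = -0.002.

arm_command(plan=[[[0,-0.001,0.002,0,0,0,1],[0,-0.002,0.004,0,0,0,1],[0,-0.002,0.004,0,0,0,1]]])

```text
time_s: 9.3
ee_pos: [0.4788, 0.0678, 0.1241]
eef_rot: [3.141, -0.001, 0.162]
force: [-3.2, -4.3, 10.9]
grip_width: 0.0009
grip_force: 5.2
```

Scaled: 2 mm / 1000 = 0.002, 1 mm / 1000 = 0.001.

arm_command(plan=[[[0,0,0.001,0,0,0,1],[0,0,0.002,0,0,0,1],[0,0,0.002,0,0,0,1]]])

```text
time_s: 9.6
ee_pos: [0.479, 0.0679, 0.1233]
eef_rot: [3.141, -0.002, 0.162]
force: [-9.5, -4.0, 24.7]
grip_width: 0.0001
grip_force: 12.0
```

```bash
python3 - <<'E'
from h import *
q=np.load("q.npy");A=np.array([.4787,.0684,.1211])
G=world(q,grip(q[4]))[0]-[0,0,.019]
rows(A,.162,[A+[0,0,.16],G+[0,0,.09]],[.162,.162+np.pi/2],-1)
E
```

```text
[0, 0, -160, 0, 0, -0.0, -1]
[152, 129, -156, 0, 0, -1.571, -1]
```

Scaled: -165 mm / 1000 = -0.165, -160 mm / 1000 = -0.16, -1.22 rad / 2 = -0.61.

arm_command(plan=[[[0,0,-0.02,0,0,0,1],[0,0,-0.06,0,0,0,1],[0,0,-0.1,0,0,0,-1],[0,0,-0.14,0,0,-0.05,-1],[0.015,0.012,-0.165,0,0,-0.12,-1],[0.035,0.03,-0.165,0,0,-0.19,-1],[0.055,0.047,-0.165,0,0,-0.26,-1],[0.075,0.064,-0.165,0,0,-0.33,-1],[0.095,0.081,-0.165,0,0,-0.4,-1],[0.115,0.098,-0.162,0,0,-0.47,-1],[0.135,0.115,-0.16,0,0,-0.54,-1],[0.152,0.129,-0.156,0,0,-0.61,-1]]])

```text
time_s: 10.8
ee_pos: [0.6503, -0.0354, 0.277]
eef_rot: [-3.141, -0.0, 1.387]
force: [-0.1, -0.7, 0.6]
grip_width: 0.077
grip_force: 0.0
```

Scaled: -0.351 rad / 2 = -0.1755.

arm_command(plan=[[[0,0,0,0,0,-0.06,-1],[0,0,0,0,0,-0.12,-1],[0,0,0,0,0,-0.1755,-1],[0,0,0,0,0,-0.1755,-1],[0,0,0,0,0,-0.1755,-1]]])

```text
time_s: 11.3
ee_pos: [0.6493, -0.0346, 0.2772]
eef_rot: [-3.141, -0.0, 1.73]
force: [-0.3, -0.3, -0.4]
grip_width: 0.0936
grip_force: 0.0
```

```bash
python3 - <<'E'
from h import *
from station import ctrl
import cv2
o=ctrl.get_obs();print(np.round(o["ee_pos"],4),np.round(o["eef_rot"],3),o["grip_width"])
q=np.load("q.npy");G=world(q,grip(q[4]))[0]
i=cams.camera_info("wrist");p,d=cams.camera("wrist")
print(proj(i,world(q,[grip(q[4],18),grip(q[4]),grip(q[4],88),tab(1.3)])))
cv2.imwrite("pics/w1.png",p);np.save("w1.npy",d)
E
```

```text
[ 0.6493 -0.0346  0.2772] [-3.141 -0.     1.73 ] 0.09357864916749112
[[321.48884744 198.8138756 ]
 [321.70401415 256.04570295]
 [321.88241405 303.49799023]
 [122.02433953  47.18423599]]
```

View pics/w1.png

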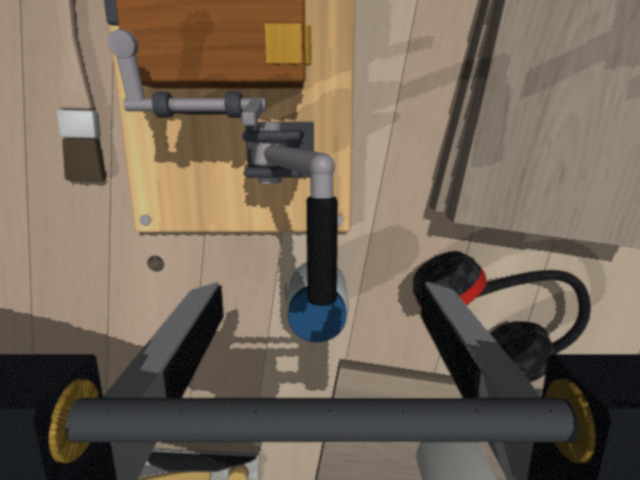

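The wrist view shows the grip at column 321, rows 198–303, exactly as predicted. The flipped tab is at (122,42), also as predicted, and the cover is closed. I descend and grip.

Scaled: 90 mm / 1000 = 0.09, 75 mm / 1000 = 0.075.

arm_command(plan=[[[0,0,0.025,0,0,0,-1],[0,0,0.05,0,0,0,-1],[0,0,0.075,0,0,0,-1],[0,0,0.09,0,0,0,-1],[0,0,0.09,0,0,0,-1],[0,0,0.09,0,0,0,1],[0,0,0.09,0,0,0,1],[0,0,0.09,0,0,0,1],[0,0,0.09,0,0,0,1],[0,0,0.09,0,0,0,1],[0,0,0.09,0,0,0,1],[0,0,0.09,0,0,0,1]]], squeeze=40)

```text
time_s: 12.55
ee_pos: [0.6493, -0.0347, 0.1875]
eef_rot: [-3.142, 0.0, 1.733]
force: [-0.5, -0.3, -0.0]
grip_width: 0.0411
grip_force: 0.0
```

```bash
python3 - <<'E'
from h import *
q=np.load("q.npy");G=world(q,grip(q[4]))[0]
ls=np.linspace(q[4],1.08,21)[1:]
rows(G,.162+np.pi/2,[world(q,grip(l))[0] for l in ls],[.162+np.pi/2]*20,1)
E
```

```text
[0, -7, -2, 0, 0, -0.0, 1]
[0, -15, -5, 0, 0, -0.0, 1]
[0, -22, -6, 0, 0, -0.0, 1]
[0, -29, -7, 0, 0, -0.0, 1]
[0, -37, -8, 0, 0, -0.0, 1]
[0, -45, -9, 0, 0, -0.0, 1]
[0, -52, -9, 0, 0, -0.0, 1]
[0, -60, -8, 0, 0, -0.0, 1]
[0, -67, -8, 0, 0, -0.0, 1]
[0, -75, -6, 0, 0, -0.0, 1]
[0, -82, -5, 0, 0, -0.0, 1]
[0, -90, -3, 0, 0, -0.0, 1]
[0, -97, 0, 0, 0, -0.0, 1]
[0, -104, 2, 0, 0, -0.0, 1]
[0, -111, 6, 0, 0, -0.0, 1]
[0, -118, 9, 0, 0, -0.0, 1]
[0, -124, 13, 0, 0, -0.0, 1]
[0, -130, 17, 0, 0, -0.0, 1]
[0, -136, 22, 0, 0, -0.0, 1]
[0, -142, 27, 0, 0, -0.0, 1]
```

arm_command(plan=[[[0,0,0,0,0,0,1],[0,0,0,0,0,0,1],[0,0,0,0,0,0,1],[0,0,0,0,0,0,1],[0,0,0,0,0,0,1],[0,0,0,0,0,0,1]]])

```text
time_s: 13.15
ee_pos: [0.6493, -0.0347, 0.1874]
eef_rot: [-3.141, -0.0, 1.733]
force: [-1.1, -0.2, -0.2]
grip_width: 0.019
grip_force: 40.0
```

Scaled: -52 mm / 1000 = -0.052, -45 mm / 1000 = -0.045.

arm_command(plan=[[[0,-0.004,-0.001,0,0,0,1],[0,-0.007,-0.002,0,0,0,1],[0,-0.011,-0.004,0,0,0,1],[0,-0.015,-0.005,0,0,0,1],[0,-0.022,-0.006,0,0,0,1],[0,-0.029,-0.007,0,0,0,1],[0,-0.037,-0.008,0,0,0,1],[0,-0.045,-0.009,0,0,0,1],[0,-0.052,-0.009,0,0,0,1]]])

```text
time_s: 14.05
ee_pos: [0.5999, -0.0428, 0.199]
eef_rot: [3.133, 0.001, 1.733]
force: [9.8, 3.5, 11.2]
grip_width: 0.0189
grip_force: 40.0
```

arm_command(plan=[[[0,-0.004,-0.001,0,0,0,1],[0,-0.008,-0.001,0,0,0,1],[0,-0.015,-0.001,0,0,0,1],[0,-0.023,0,0,0,0,1],[0,-0.03,0.002,0,0,0,1],[0,-0.038,0.004,0,0,0,1],[0,-0.045,0.007,0,0,0,1],[0,-0.052,0.009,0,0,0,1]]])

```text
time_s: 14.85
ee_pos: [0.5486, -0.051, 0.1896]
eef_rot: [3.134, 0.001, 1.733]
force: [10.9, 4.1, 6.6]
grip_width: 0.0193
grip_force: 40.0
```

```bash
python3 - <<'E'
from h import *
from station import ctrl
o=ctrl.get_obs();print(np.round(o["force"],1),np.round(o["moment"],2))
q=np.load("q.npy")
for l in(.7,.75,.8,.85,1.0,1.05):print(l,np.round(world(q,grip(l))[0]-[0,0,.019],4))
E
```

```text
[10.9  4.1  6.6] [ 0.91 -2.44  0.02]
0.7 [ 0.5535 -0.0505  0.1875]
0.75 [ 0.5471 -0.0515  0.1849]
0.8 [ 0.5408 -0.0525  0.1821]
0.85 [ 0.5347 -0.0535  0.1789]
1.0 [ 0.5173 -0.0564  0.1675]
1.05 [ 0.5119 -0.0573  0.1631]
```

Scaled: -38 mm / 1000 = -0.038, -35 mm / 1000 = -0.035.

arm_command(plan=[[[0,-0.004,0.002,0,0,0,1],[0,-0.007,0.004,0,0,0,1],[0,-0.014,0.008,0,0,0,1],[0,-0.02,0.012,0,0,0,1],[0,-0.026,0.016,0,0,0,1],[0,-0.031,0.02,0,0,0,1],[0,-0.035,0.022,0,0,0,1],[0,-0.038,0.024,0,0,0,1],[0,-0.038,0.024,0,0,0,1]]])

```text
time_s: 15.75
ee_pos: [0.5124, -0.0569, 0.1653]
eef_rot: [3.131, 0.001, 1.733]
force: [21.5, 6.7, -1.1]
grip_width: 0.0194
grip_force: 40.0
```

Scaled: -1 mm / 1000 = -0.001.

arm_command(plan=[[[0,-0.001,0.001,0,0,0,1],[0,-0.001,0.001,0,0,0,1],[0,-0.001,0.001,0,0,0,1]]])

```text
time_s: 16.05
ee_pos: [0.5123, -0.057, 0.1651]
eef_rot: [3.129, 0.001, 1.733]
force: [23.8, 8.4, 5.4]
grip_width: 0.0193
grip_force: 40.0
```

```bash
python3 - <<'E'
from station import ctrl,cams
import cv2,numpy as np
p,d=cams.camera("side");cv2.imwrite("pics/s3.png",cv2.resize(p[165:305,240:400],None,fx=4,fy=4,interpolation=cv2.INTER_CUBIC))
o=ctrl.get_obs();print(np.round(o["force"],2),np.round(o["ee_pos"],4))
E
```

```text
[24.27  8.97  4.79] [ 0.5123 -0.0569  0.1651]
```

View pics/s3.png

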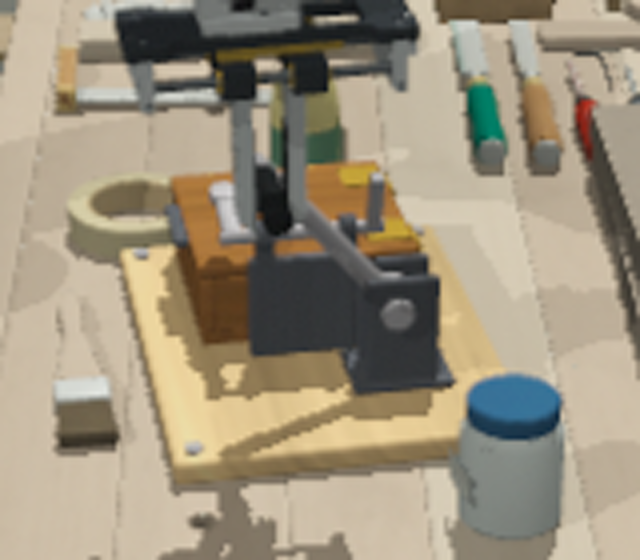

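The lever leans fully forward with the grip held at (272,200). The cover is flat and the catch flipped, with its tab at (228,205). The lever barely moves while the force rises, so it is at its stop.

```bash
python3 -c "
from station import ctrl
print(ctrl.hand_in())"
```

```text
the job is handed in; nothing more can be done
None
```

I handed the job in at about 16 s with the cover closed, the catch flipped fully left, the lever gripped and held at its stop, and the other things on the bench untouched; the hand-in returned no verdict.

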